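# Cock, close and pin a sprung cash box, and hold it shut

## Task

Lock up the open cash box for collection: cock its lock by twisting the black spring-return knob on its front ledge clockwise (seen from above) to the stop and letting it spring back, then fold the lid down, take the red-headed pin from its wooden block and push it from above through the hole in the lid's tongue and the hole in the ledge below. A spring props the lid slightly ajar, so press the pin's head down until its shoulder sits on the tongue and the lid is fully shut, and finish while still holding it pressed down like that: do not let go. Leave the other things on the desk where they are.

Things in the scene. Friction and masses are not known exactly. Their poses are not given: they have to be found in the camera images.
- cashbox: Blue open-topped cash box, fixed, may be turned: 160 (x) by 240 (y) by 70 mm high. Origin: centre of the tray's underside; x from front to hinge, z up. In front a steel ledge, x -130 to -80 mm, 240 mm wide, 12 mm thick, top 67 mm above the desk, with a hole mid-way and the knob at y = -85 mm. A spring plunger (12 mm diameter) at x = -62, y = 0 stands 6 mm above the rim.
- ledge_hole (a point): Centre of the upper mouth of the hole in the ledge (15 mm diameter, straight down through 12 mm, free space of 55 mm below), 105 mm in front of the tray's centre, 67 mm above the desk.
- lid_hinge (a point): Middle of the lid's hinge axis (along the cash box's y), at the back edge of the tray, x = 80 mm, 70 mm above the desk. The underside of the lid lies in the plane through this axis.
- lid (a joint): Lid angle, rad: 0 shut, grows as the front rises, stop at 1.5; starts 1.1 to 1.4. Blue plate 8 mm thick, 244 wide, 162 mm from the hinge, with a flush steel tongue 70 mm wide reaching 208 mm. A stiff hinge keeps it where it is left (1 to 2 N at the front moves it). Pushed down and let go it rests on the plunger at 0.044, ajar; 5 to 6 N at the tongue shuts it; it springs back when let go.
- lid_hole (a point): Centre of the hole in the lid's tongue (16 mm diameter, through 8 mm), on the outer (upper) face, 185 mm from the hinge axis. With the lid shut it is straight above the ledge hole, 78 mm above the desk; with the lid ajar about 86 mm. It moves with the lid.
- knob (a joint): Knob angle in rad: 0 at rest, grows clockwise seen from above, stop at 1.1. A spring returns it to 0 when let go; it takes about 0.17 N m at the stop.
- knob_top (a point): Centre of the top of the knob, on its vertical axis, 109 mm above the desk. The knob: a black grip bar 46 mm long, 13 mm thick, 30 mm tall, along the cash box's x axis at rest (turns with the joint), on a black disc 48 mm across and 12 mm tall that turns with it and stands on the ledge.
- pin: Pin, standing upright in the block. Origin: centre of the tip at its lower end; z along the pin to its head. Steel shank 11 mm in diameter and 38 mm long with a tapered tip (4 mm), then a red cylindrical head 26 mm in diameter and 34 mm tall. 60 g.
- pin_shoulder (a point): Underside of the pin's red head on its axis, 38 mm above the tip.
- pin_top (a point): Centre of the top of the pin's red head, 72 mm above the tip.
- pinblock: Fixed light wooden block 64 by 64 by 48 mm high with one 15 mm hole in its top, 42 mm deep, in which the pin stands with its shoulder on the block. Origin: centre of its underside.
- mug: Bystander: green mug, 72 mm across, 85 mm tall. Origin: centre of its underside.
- clipjar: Bystander: clear jar with a black cap, 64 mm across, 70 mm tall. Origin: centre of its underside.
- calculator: Bystander: grey desk calculator, 150 by 100 by 22 mm. Origin: centre of its underside.
- thermos: Bystander: steel flask, 66 mm across, 220 mm tall. Origin: centre of its underside.
- stapler: Bystander: blue and black stapler, 130 by 34 by 49 mm. Origin: centre of its underside.
- tape: Bystander: black tape dispenser, 140 by 50 by 84 mm. Origin: centre of its underside.
- eraser: Bystander: white eraser, 50 by 25 by 14 mm. Origin: centre of its underside.
There are look-alikes about, which are no part of the job. Of the things shaped like the pin, the red one is meant.

How it is judged (in metres and radians):
On the way, in this order (a step that is already met when the one before it is completed fails the run):
1. the knob is twisted to its stop (over 1.0 of 1.1 rad) (value of joint knob above 1 rad), for 0.1 s.
2. the knob has sprung back (below 0.12 rad) (value of joint knob below 0.12 rad), for 0.1 s.
3. the lid is folded down, shut or resting ajar on its plunger (below 0.08 rad) (value of joint lid below 0.08 rad), for 0.3 s.
4. the pin is through both holes: its tip below the ledge (horizontal distance between pin_shoulder and ledge_hole below 0.006 m and angle between pin's own z axis and vertical below 0.15 rad and z of pin in the frame of ledge_hole below -0.014 m), for 0.1 s.
At the end, for the whole second after the job is handed in: Still pressing: fingers over 1 N on the pin, pin over 2 N on the lid. Pin at rest, upright within 0.15 rad, within 6 mm of the ledge hole's axis, shoulder at most 14.5 mm above the ledge (11 when seated). Lid below 0.015 rad, knob back below 0.12 rad (horizontal distance between pin_shoulder and ledge_hole below 0.006 m and angle between pin's own z axis and vertical below 0.15 rad and z of pin_shoulder in the frame of ledge_hole below 0.0145 m and value of joint lid below 0.015 rad and value of joint knob below 0.12 rad and contact force between the fingers and pin above 1 N and contact force between pin and lid above 2 N and linear speed of pin below 0.02 m/s); the arm keeps its last pose, push and grip.
It fails at once if another thing on the desk is disturbed (moved over 30 mm) (distance of any of mug, clipjar, calculator, thermos, stapler, tape, eraser from where it was at the start of the episode above 0.03 m).
It also fails if it takes over 72 s, if anything falls off the work surface, if the arm or the gripper's body presses on something with over 40 N, if the wrist force passes 120 N, or if a joint passes its speed limit or range.

## Robot

A 6-joint arm with a two-finger parallel gripper is mounted at the origin on the work surface. World frame = base frame: x ahead of the robot, y to its left, z up, the work surface at z = 0. Lengths are in mm, angles in rad, forces in N, time in s.
With the tool pointing down it reaches from about 350 to 950 mm from the base axis. Payload 17.4 kg.
Tool frame: the origin (TCP) lies at the very end of the fingers, on their centre line; the grasp point (between the pads) lies 19 mm behind it; z points along the fingers, x is the direction in which the jaws open and shut, and the axes are right-handed (so a half turn about z gives the same grasp; the last joint's range is limited). The gripper opens to 93 mm and grips with 3 to 60 N. Pads are 15 mm wide; open, the fingers measure 128 mm over their backs; the gripper's body (75 mm by 188 mm) begins 65 mm behind the grasp point.
Start: joints at [1.244, 0.116, 1.442, -0, 1.584, -0.038], TCP at [192.249, 647.049, 218.646] pointing down, gripper open.
Joint ranges: [-2.83, 2.83], [-0.83, 2.19], [0.07, 2.5], [-1.14, 4.28], [0.01, 3], [-2.97, 2.97]. Speed limits (rad/s): [1.89, 1.89, 2.22, 3.14, 3.14, 3.14].

## Interface

Orientations are given as [roll, pitch, yaw] about the fixed x, y, z axes, in that order (R = Rz(yaw) Ry(pitch) Rx(roll)).
In Python, from bench import bot, eyes, ticket gives the robot as it stands.
- The arm moves only by the tool move_arm, never from a script. Its argument "rows" is a list that holds one entry, the list of rows, each a list of 4 numbers: the shift along the world's x, y, z in mm, then the turn about the world's z in rad. A call has 1 to 20 rows; each row shifts and turns the pose as measured when the row begins; what a row does not reach is not made up. A row lasts 1/8 s, in which the tool goes at most 62.5 mm and 10.7 degrees, less where a joint would pass 70% of its speed; a pose out of reach is approached as far as the arm can. A call is refused whole if a number of a shift passes 62.5 or a number of a turn 0.188, either way. A call with a gripper value outside its range is refused whole. "grip" is the finger opening in mm, from 0 to 93, set as the call begins (left out, the last holds). The fingers move at their own pace and stop on an object; "squeeze" is the grip in N (left out, the last holds). Time passes only in rows, so rows that do not move let the fingers close. It gives the time, the measured TCP pose, the force and the opening at its end, in the units of the state.
- bot.observe(): the state, without advancing time (a new reading comes with each control period).
- eyes.get_image(name): name is "scene" or "side" or "wrist"; returns the picture (480x640x3 uint8, blue, green, red); there is no depth.
- eyes.camera_model(name): a dict with "K" (3x3 intrinsics, pixels), "dist" ([k1, k2, p1, p2, k3] as OpenCV has them; the pictures are not rectified), "origin" and "attitude" of the camera in the world; the wrist camera has in their place "tool_from_camera" (4x4, takes a point from camera to tool coordinates, whose origin is the TCP and whose axes are the tool frame's). Camera axes: x right, y down, z forward; pixel columns grow to the right and rows downward; lengths in mm; the calibration is good to about 2 mm. A picture is of the moment at which its call begins: read the wrist's pose just before it. camera_model takes no time and is no camera call.
- ticket.hand_in(): hands the job in, once; it reports no verdict.
The state is a dict: "time_s": time; "qpos": joint angles; "joint_velocities": joint speeds; "joint_efforts": joint torques, N m; "tool_pos": TCP position; "orientation": TCP orientation; "contact_force": force on the tool from outside, world axes, zero at the start; "moment": the same for the moment, N m; "gripper_width": finger opening in mm.
Only numpy, scipy, OpenCV 4.12 (cv2) and the standard library are available. Lean on these libraries where they do the work, as an engineer would, in place of code of your own. Each camera call takes 0.05 s, during which the arm holds its last target. There are 200 camera calls.

## Working session

There is one attempt and no reset: what is moved stays moved. The work goes in short steps, Python scripts to look and compute and a tool call to move; the robot and the scene stay as the last step left them, time stands still between calls to the robot, and variables do not carry over. Pictures are saved under pics/ and viewed, about 8 in all and at most 12, crops included, and the job is handed in when it is done.

Besides the shell and the picture viewer there is one more tool, called after ">>>" by a JSON object that holds its "op" and its "data". move_arm: Moves the arm, as the interface text tells. Its arguments: {"type":"object","properties":{"rows":{"type":"array"},"grip":{"type":"number"},"squeeze":{"type":"number"}},"required":["rows"]}

```bash
mkdir -p pics; cat > h.py <<'E'
import numpy as np, cv2
from scipy.spatial.transform import Rotation as Ro
from bench import bot, eyes, ticket
def cam(n):
    m=eyes.camera_model(n); K=np.array(m["K"],float); d=np.array(m["dist"],float)
    if n=="wrist":
        s=bot.observe(); T=np.eye(4); T[:3,:3]=Ro.from_euler('xyz',s["orientation"]).as_matrix(); T[:3,3]=s["tool_pos"]
        T=T@np.array(m["tool_from_camera"]); return K,d,T[:3,:3],T[:3,3]
    a=np.array(m["attitude"],float); R=a if a.shape==(3,3) else Ro.from_euler('xyz',a).as_matrix()
    return K,d,R,np.array(m["origin"],float)
def ray(c,p):
    K,d,R,o=c; u=cv2.undistortPoints(np.array([[p]],float),K,d)[0,0]
    return R@np.array([u[0],u[1],1.])
def onz(c,p,z):
    r=ray(c,p); return c[3]+r*(z-c[3][2])/r[2]
def proj(c,P):
    K,d,R,o=c; q=(np.atleast_2d(P)-o)@R
    return cv2.projectPoints(q,np.zeros(3),np.zeros(3),K,d)[0][:,0]
E
python3 - <<'E'
from h import *
for n in("scene","side","wrist"):
    print(n,{k:np.round(v,3).tolist() for k,v in eyes.camera_model(n).items()})
    cv2.imwrite(f"pics/{n}0.png",eyes.get_image(n))
print(bot.observe())
E
```

```text
scene {'K': [[517.08, 0.0, 316.122], [0.0, 517.08, 242.001], [0.0, 0.0, 1.0]], 'dist': [-0.154, 0.0, 0.0, 0.0, 0.0], 'origin': [1432.877, -14.835, 745.583], 'attitude': [-2.188, -0.019, 1.537]}
side {'K': [[477.16, 0.0, 316.267], [0.0, 477.16, 242.182], [0.0, 0.0, 1.0]], 'dist': [0.027, 0.0, 0.0, 0.0, 0.0], 'origin': [198.463, -692.261, 815.701], 'attitude': [-2.296, -0.018, -0.398]}
wrist {'K': [[417.037, 0.0, 313.934], [0.0, 417.037, 233.861], [0.0, 0.0, 1.0]], 'dist': [0.006, 0.0, 0.0, 0.0, 0.0], 'tool_from_camera': [[1.0, -0.0, -0.0, -0.245], [0.0, 0.957, 0.29, -82.172], [0.0, -0.29, 0.957, -165.716], [0.0, 0.0, 0.0, 1.0]]}
{'time_s': 0.15, 'qpos': array([ 1.24420753e+00,  1.16330765e-01,  1.44207595e+00,  2.65862911e-05,
        1.58397850e+00, -3.77820589e-02]), 'joint_velocities': array([-0.00055382, -0.00288396, -0.00036695, -0.0018051 ,  0.00117739,
       -0.00099748]), 'joint_efforts': array([ 1.62969627e-03, -7.21769142e+01, -6.22953558e+01,  7.79345236e-02,
        2.26121413e-02,  3.45852516e-05]), 'tool_pos': array([192.19015855, 646.91517193, 218.12740292]), 'orientation': array([-3.14153615e+00,  7.90987958e-04,  1.28198995e+00]), 'contact_force': array([-0.03117409,  0.00560145,  0.41576931]), 'moment': array([ 0.00228746, -0.03377544,  0.01512119]), 'gripper_width': 93.24234317700893}
```

View pics/scene0.png

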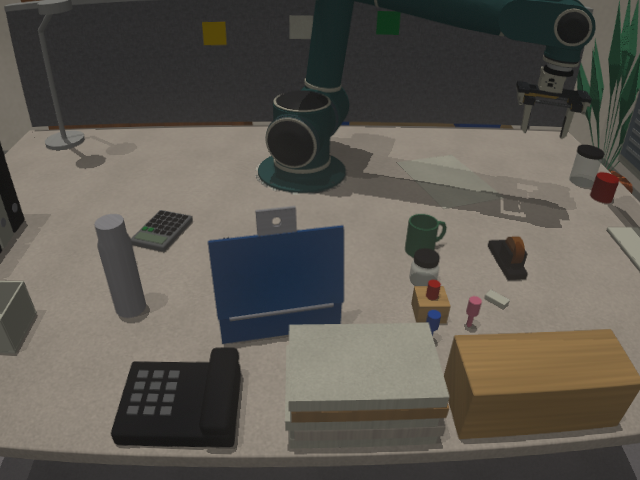

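View pics/side0.png

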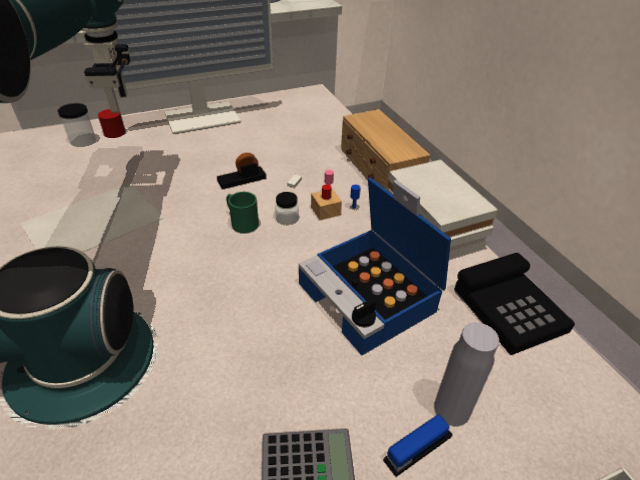

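```bash
python3 - <<'E'
from h import *
c=cam("side"); s=cam("scene")
for n,p,z in [("knob",(364,306),109),("hole",(339,291.5),67),("ledge L",(301,263),67),("ledge R",(352,335),67),("pintop",(326.5,187),82)]: print(n,onz(c,p,z).round(1))
print("pin scene",onz(s,(433.5,283),82).round(1))
# calib: mug / thermos for avoidance
print("mug",onz(c,(241,197),85).round(), "jar",onz(c,(287,199),70).round(),"thermos",onz(c,(480,338),220).round(),"blue",onz(c,(355,187),50).round(),"pink",onz(c,(329,175),60).round())
im=cv2.imread("pics/side0.png")[165:345,290:480]; cv2.imwrite("pics/c1.png",cv2.resize(im,None,fx=3.3,fy=3.3,interpolation=cv2.INTER_CUBIC))
E
```

```text
knob [ 533.6 -168.3  109. ]
hole [522.6 -81.4  67. ]
ledge L [479.5  29.3  67. ]
ledge R [ 498.1 -194.4   67. ]
pintop [643.6 261.1  82. ]
pin scene [643.  261.8  82. ]
mug [419. 296.  85.] jar [532. 264.  70.] thermos [ 618. -375.  220.] blue [737. 274.  50.] pink [687. 341.  60.]
```

View pics/c1.png

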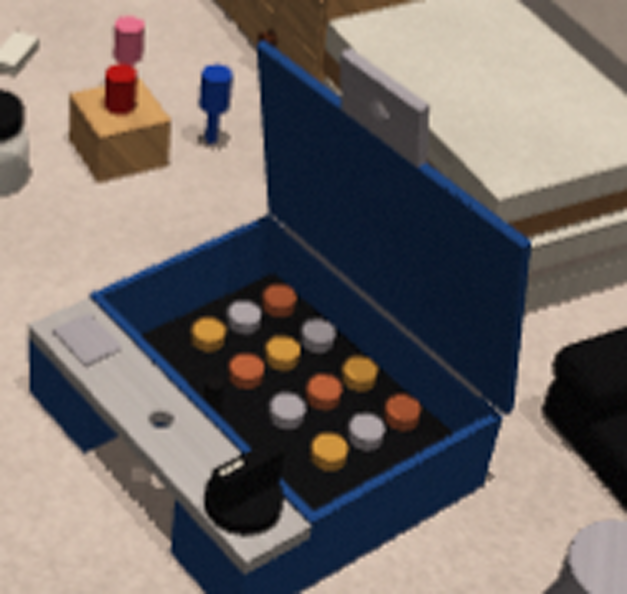

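```bash
python3 - <<'E'
from h import *
from scipy.optimize import least_squares
c=cam("side"); k=lambda u,v:(290+u/3.3,165+v/3.3)
# box-frame points
B=np.array([[-105,0,67],[-130,120,67],[-130,-120,67],[-80,-120,67],[80,120,70],[80,-120,70],[-80,120,67]],float)
P=np.array([k(161,420),k(30,330),k(248,562),k(310,530),k(270,217),k(495,418),k(88,297)])
def f(x):
    R=Ro.from_euler('z',x[2]).as_matrix(); return (proj(c,B@R.T+[x[0],x[1],0])-P)
r=least_squares(lambda x:f(x).ravel(),[625,-90,0],loss='soft_l1'); x=r.x
print(x,f(x).round(1))
R=Ro.from_euler('z',x[2]).as_matrix()
for n,p in [("hole",[-105,0,67]),("knob",[-105,-85,109]),("hinge",[80,0,70])]: print(n,(R@p+[x[0],x[1],0]).round(1))
E
```

```text
[ 6.23907357e+02 -6.34214418e+01  1.92743673e-01] [[-0.1  0.2]
 [-0.7 -1.3]
 [-0.7  0.9]
 [ 0.4 -0.5]
 [-0.4 -0.5]
 [ 2.6  0. ]
 [ 0.2  0.4]]
hole [520.9 -83.5  67. ]
knob [ 537.1 -167.   109. ]
hinge [702.4 -48.1  70. ]
```

>>> {"op": "move_arm", "data": {"rows": [[[24,-55.5,1,0.034],[24,-55.5,1,0.034],[24,-55.5,1,0.034],[24,-55.5,1,0.034],[24,-55.5,1,0.034],[24,-55.5,1,0.034],[24,-55.5,1,0.034],[24,-55.5,1,0.034],[24,-55.5,1,0.034],[24,-55.5,1,0.034],[24,-55.5,1,0.034],[24,-55.5,1,0.034],[24,-55.5,1,0.034],[24,-55.5,1,0.034],[0,0,0,0]]]}}

```text
time_s: 2.02
tool_pos: [531.2, -157.2, 228.5]
orientation: [3.139, 0.003, 1.776]
contact_force: [-0.5, 0.5, 1.1]
gripper_width: 92.9
```

```bash
cat > look.py <<'E'
import sys; from h import *
n,f=sys.argv[1:3]; s=bot.observe(); c=cam(n); cv2.imwrite(f"pics/{f}.png",eyes.get_image(n)); np.save(f"pics/{f}.npy",np.array(c,dtype=object),allow_pickle=True)
print(s["time_s"],s["tool_pos"].round(1),s["orientation"].round(3),s["contact_force"].round(1),s["gripper_width"])
E
python3 look.py wrist w1
```

```text
2.025 [ 531.2 -157.2  228.5] [3.139e+00 3.000e-03 1.776e+00] [-0.5  0.5  1.1] 92.91924142811521
```

View pics/w1.png

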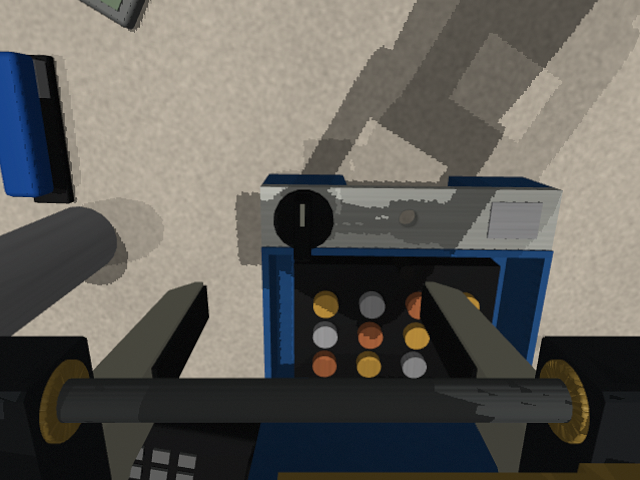

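```bash
python3 - <<'E'
from h import *
from scipy.optimize import least_squares
c=np.load("pics/w1.npy",allow_pickle=True)
print("hole",onz(c,(407,217),67),"disc",onz(c,(303,220),79),"line",onz(c,(302.5,205),109),onz(c,(302.5,228),109))
B=np.array([[-105,0,67],[-130,120,67],[-130,-120,67],[-80,-120,67],[-80,120,67]],float)
P=np.array([(407,217),(561,190),(263,188),(263,249),(552,249)],float)
def f(x):
    R=Ro.from_euler('z',x[2]).as_matrix(); return (proj(c,B@R.T+[x[0],x[1],0])-P)
x=least_squares(lambda x:f(x).ravel(),[625,-90,0.19]).x
print(x,f(x).round(1))
R=Ro.from_euler('z',x[2]).as_matrix()
for n,p in [("hole",[-105,0,67]),("knob",[-105,-85,109]),("hinge",[80,0,70])]: q=(R@p+[x[0],x[1],0]);print(n,q.round(1),proj(c,q))
im=cv2.imread("pics/w1.png")[170:270,240:580]; cv2.imwrite("pics/c2.png",cv2.resize(im,None,fx=2.3,fy=2.3,interpolation=cv2.INTER_CUBIC))
E
```

```text
hole [518.83837103 -83.22723219  67.        ] disc [ 535.2763364  -165.39912766   79.        ] line [ 516.58963347 -168.61629507  109.        ] [ 533.02484904 -165.33453558  109.        ]
[ 6.23234789e+02 -6.01951334e+01  2.01668178e-01] [[ 1.9  2.3]
 [ 2.1 -0.7]
 [-3.2  0.2]
 [-1.1 -1.2]
 [ 0.3  0.1]]
hole [520.4 -81.2  67. ] [[408.88317932 219.2716736 ]]
knob [ 537.4 -164.5  109. ] [[302.44336632 233.96832114]]
hinge [701.6 -44.2  70. ] [[395.78571108 411.9440994 ]]
```

>>> {"op": "move_arm", "data": {"rows": [[[5.5,-9,-30,-0.005],[0,0,-40,0],[0,0,-40,0],[0,0,-32,0],[0,0,0,0]]]}}

```text
time_s: 2.7
tool_pos: [534.9, -158.9, 84.4]
orientation: [3.137, 0.003, 1.775]
contact_force: [0.1, 0.5, 0.2]
gripper_width: 93.3
```

>>> {"op": "move_arm", "data": {"rows": [[[1.5,-7,1,-0.005],[0,0,0,0]]]}}

```text
time_s: 2.95
tool_pos: [537.6, -165.7, 88.8]
orientation: [3.134, 0.005, 1.77]
contact_force: [0.6, 0.1, 0.5]
gripper_width: 92.7
```

```bash
python3 look.py wrist w2
```

```text
2.95 [ 537.6 -165.7   88.8] [3.134 0.005 1.77 ] [0.6 0.1 0.5] 92.66443455781578
```

View pics/w2.png

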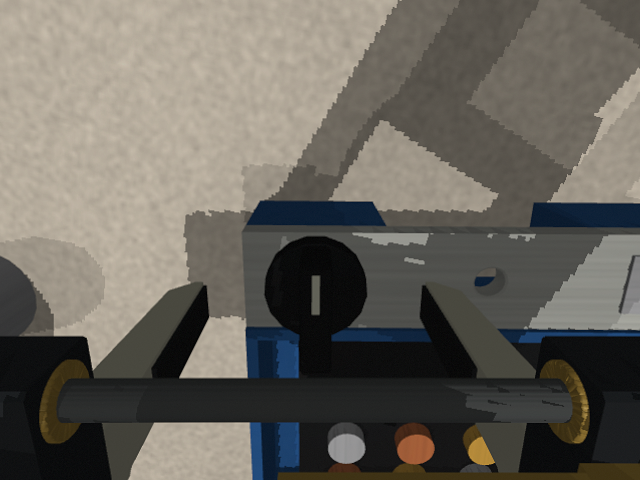

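```bash
python3 - <<'E'
from h import *
c=np.load("pics/w2.npy",allow_pickle=True); 
d=onz(c,(316,287),79);b=onz(c,(315,374),109);h=onz(c,(489.5,281),67)
print(d,onz(c,(315.5,275),109),onz(c,(315.5,315),109),"bar end",b,"hole",h,"d-h",np.linalg.norm(d[:2]-h[:2]), "yaw",np.arctan2(*(h-d)[[1,0]])-np.pi/2)
for i in range(4): s=bot.observe();print(s["tool_pos"])
E
```

```text
[ 533.86290143 -165.26930544   79.        ] [ 515.64696375 -169.15428367  109.        ] [ 532.04581466 -165.82203644  109.        ] bar end [ 558.24850119 -160.70495744  109.        ] hole [519.25124996 -82.42588422  67.        ] d-h 84.12213025623458 yaw 0.17458117087008174
[ 537.60291332 -165.58932816   88.85902128]
[ 537.60291332 -165.58932816   88.85902128]
[ 537.60291332 -165.58932816   88.85902128]
[ 537.60291332 -165.58932816   88.85902128]
```

>>> {"op": "move_arm", "data": {"rows": [[[-2,0,-4,0],[0,0,0,0],[0,0,0,0],[0,0,0,0],[0,0,0,0],[0,0,0,0]]], "grip": 0, "squeeze": 50}}

```text
time_s: 3.75
tool_pos: [535.9, -165.8, 86.0]
orientation: [3.132, 0.006, 1.77]
contact_force: [-0.1, -0.0, 0.2]
gripper_width: 37.3
```

>>> {"op": "move_arm", "data": {"rows": [[[0,0,0,0],[0,0,0,0],[0,0,0,0],[0,0,0,0]]]}}

```text
time_s: 4.25
tool_pos: [535.9, -165.5, 86.0]
orientation: [3.132, 0.005, 1.77]
contact_force: [-0.5, 0.1, 0.9]
gripper_width: 12.7
```

>>> {"op": "move_arm", "data": {"rows": [[[0,0,0,-0.15],[0,0,0,-0.15],[0,0,0,-0.15],[0,0,0,-0.15],[0,0,0,-0.15],[0,0,0,-0.15],[0,0,0,0]]]}}

```text
time_s: 5.12
tool_pos: [536.3, -164.0, 86.0]
orientation: [3.132, 0.002, 0.844]
contact_force: [-1.4, 1.2, 0.3]
gripper_width: 12.6
```

>>> {"op": "move_arm", "data": {"rows": [[[0,-1,0,-0.1],[0,0,0,-0.07],[0,0,0,-0.02],[0,0,0,0]]]}}

```text
time_s: 5.62
tool_pos: [536.5, -163.8, 86.0]
orientation: [3.134, 0.0, 0.664]
contact_force: [0.2, 2.5, 0.8]
gripper_width: 12.5
```

```bash
python3 - <<'E'
from h import *
s=bot.observe();print(s["moment"],s["contact_force"],s["orientation"])
E
python3 look.py side s2; python3 -c "
import cv2;i=cv2.imread('pics/s2.png')[270:340,310:430];cv2.imwrite('pics/c3.png',cv2.resize(i,None,fx=5,fy=5,interpolation=2))"
```

```text
[0.26413371 0.01828847 0.2000824 ] [0.23588396 2.50248443 0.75809631] [3.13356227e+00 4.71058294e-04 6.64351699e-01]
5.625 [ 536.5 -163.8   86. ] [3.134 0.    0.664] [0.2 2.5 0.8] 12.506518232442168
```

>>> {"op": "move_arm", "data": {"rows": [[[0,0,0,-0.05],[0,0,0,0],[0,0,0,0]]]}}

```text
time_s: 6.05
tool_pos: [536.5, -163.7, 86.0]
orientation: [3.134, 0.0, 0.62]
contact_force: [0.3, 2.3, 0.0]
gripper_width: 12.7
```

```bash
python3 - <<'E'
from h import *
s=bot.observe();print(s["moment"],s["contact_force"],s["orientation"])
E
```

```text
[ 0.34217224 -0.05692524  0.7104194 ] [0.30342653 2.33971835 0.02214067] [3.13354777e+00 4.63785189e-04 6.20050716e-01]
```

>>> {"op": "move_arm", "data": {"rows": [[[0,0,0,0],[0,0,0,0],[0,0,0,0],[0,0,0,0],[0,0,0,0],[0,0,0,0]]], "grip": 93}}

```text
time_s: 6.8
tool_pos: [536.4, -164.5, 86.0]
orientation: [3.133, 0.001, 0.621]
contact_force: [0.3, -0.1, -0.3]
gripper_width: 68.0
```

```bash
python3 - <<'E'
from h import *
from scipy.optimize import least_squares
c=cam("side"); s=cam("scene"); k=lambda u,v:(290+u/3.3,165+v/3.3)
x0=[623.5,-61.5,0.197]
def W(th,B): # B: (s,y,t)
    B=np.array(B,float); L=np.c_[80-B[:,0]*np.cos(th)+B[:,2]*np.sin(th),B[:,1],70+B[:,0]*np.sin(th)+B[:,2]*np.cos(th)]
    return L@Ro.from_euler('z',x0[2]).as_matrix().T+[x0[0],x0[1],0]
Bs=[(162,122,0),(162,-122,0),(208,35,0),(208,-35,0)];Ps=np.array([k(262,45),k(526,243),k(343,52),k(427,108)])
Bc=[(162,122,8),(162,-122,8),(208,35,8),(208,-35,8)];Pc=np.array([(343,228),(211,240),(297,207),(257,210)],float)
f=lambda t:np.r_[proj(c,W(t[0],Bs))-Ps,proj(s,W(t[0],Bc))-Pc]
r=least_squares(lambda t:f(t).ravel(),[1.25]);print(r.x,f(r.x).round(1))
E
python3 look.py side s3; python3 -c "
import cv2;i=cv2.imread('pics/s3.png')[170:370,280:480];cv2.imwrite('pics/c3.png',cv2.resize(i,None,fx=3,fy=3,interpolation=2))"
```

```text
[1.40959693] [[-1.6 -1. ]
 [-0.1  0.5]
 [ 0.1 -0.5]
 [-1.2 -0.1]
 [ 0.7 -1.4]
 [-4.2  2.5]
 [-1.6  1. ]
 [-1.9  2.3]]
6.8 [ 536.4 -164.5   86. ] [3.133e+00 1.000e-03 6.210e-01] [ 0.3 -0.1 -0.3] 68.03290950944678
```

View pics/c3.png

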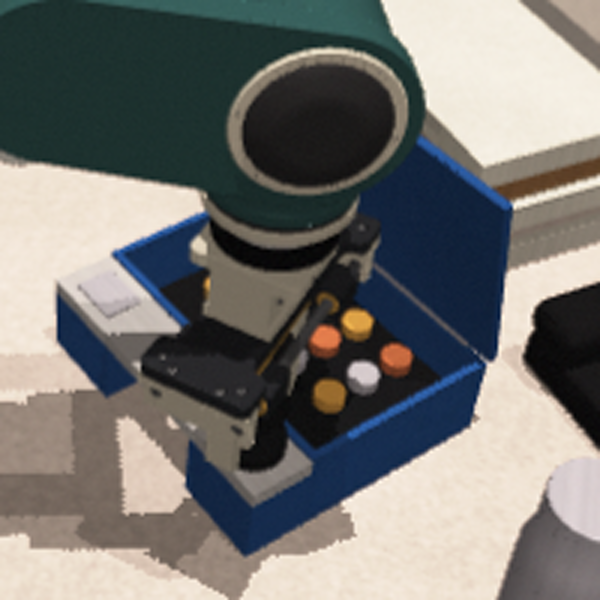

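>>> {"op": "move_arm", "data": {"rows": [[[0,0,30,0],[0,0,55,0.17],[0,0,55,0.17],[0,0,55,0.17],[0,0,40,0.17],[0,0,5,0.17],[0,0,0,0.17],[0,0,0,0.13]]]}}

```text
time_s: 7.85
tool_pos: [534.3, -163.2, 334.0]
orientation: [3.133, 0.007, 1.808]
contact_force: [-0.1, -0.1, 0.7]
gripper_width: 92.9
```

```bash
python3 look.py wrist w3; python3 -c "
import cv2;i=cv2.imread('pics/w3.png')[120:360,200:520];cv2.imwrite('pics/c4.png',cv2.resize(i,None,fx=2,fy=2,interpolation=2))"
```

```text
7.85 [ 534.3 -163.2  334. ] [3.133 0.007 1.808] [-0.1 -0.1  0.7] 92.87479131252469
```

View pics/c4.png

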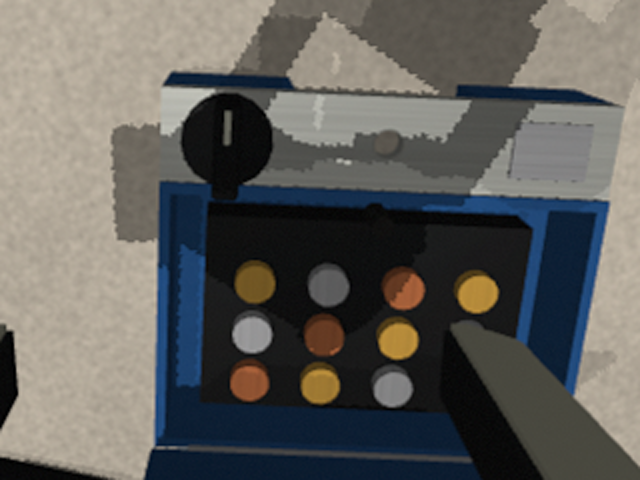

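>>> {"op": "move_arm", "data": {"rows": [[[45,30,0,-0.037],[45,30,0,0],[45,30,0,0],[45,30,0,0],[0,0,0,0],[0,0,0,0],[0,0,0,0]]], "grip": 0, "squeeze": 30}}

```text
time_s: 8.78
tool_pos: [718.4, -39.7, 333.0]
orientation: [3.134, 0.007, 1.76]
contact_force: [-0.7, -0.6, -0.4]
gripper_width: 27.5
```

>>> {"op": "move_arm", "data": {"rows": [[[0,0,-35,0],[0,0,-40,0],[0,0,-35,0],[0,0,0,0]]]}}

```text
time_s: 9.28
tool_pos: [715.6, -42.9, 224.2]
orientation: [3.129, 0.009, 1.754]
contact_force: [-0.5, 0.0, -0.5]
gripper_width: 0.1
```

>>> {"op": "move_arm", "data": {"rows": [[[-21.5,-4.4,-5,0.01],[-23.5,-4.8,-4,0],[-20.6,-4.2,-8,0],[-19.6,-4,-10,0],[-17.6,-3.6,-14,0],[0,0,0,0]]]}}

```text
time_s: 10.02
tool_pos: [611.2, -67.2, 198.0]
orientation: [3.112, 0.014, 1.76]
contact_force: [1.4, -0.2, -0.5]
gripper_width: 0.7
```

>>> {"op": "move_arm", "data": {"rows": [[[-10,-2,-22,0],[-10,-2,-22,0],[-10,-2,-22,0],[-8,-1.6,-22,0],[0,0,0,0]]]}}

```text
time_s: 10.65
tool_pos: [577.8, -76.1, 119.8]
orientation: [3.1, 0.018, 1.757]
contact_force: [0.6, 0.9, 0.8]
gripper_width: 0.6
```

>>> {"op": "move_arm", "data": {"rows": [[[-5,-1,-15,0],[-3,0,-14,0],[0,0,-7,0],[0,0,0,0]]]}}

```text
time_s: 11.15
tool_pos: [571.6, -77.3, 85.1]
orientation: [3.096, 0.02, 1.757]
contact_force: [0.2, 0.4, 0.1]
gripper_width: 0.6
```

>>> {"op": "move_arm", "data": {"rows": [[[0,0,-3,0],[0,0,-2,0],[0,0,0,0],[0,0,0,0]]]}}

```text
time_s: 11.65
tool_pos: [571.9, -77.4, 81.8]
orientation: [3.095, 0.02, 1.757]
contact_force: [-3.9, 0.1, 3.1]
gripper_width: 0.4
```

>>> {"op": "move_arm", "data": {"rows": [[[0,0,40,0],[0,0,50,0],[0,0,30,0],[12,55,0,0],[12,55,0,0],[12,55,0,0],[12,55,0,0],[12,55,0,0],[9,45,0,0],[0,0,0,0],[0,0,0,0]]], "grip": 93}}

```text
time_s: 13.02
tool_pos: [642.2, 253.0, 204.4]
orientation: [3.092, 0.02, 1.755]
contact_force: [-0.2, -0.5, 0.4]
gripper_width: 93.3
```

```bash
python3 look.py side s4; python3 look.py wrist w4; python3 -c "
import cv2,numpy as np;a=cv2.imread('pics/s4.png')[200:350,280:480];b=cv2.imread('pics/w4.png')
a=cv2.resize(a,(800*300//600*1,300));b=cv2.resize(b,(400,300));cv2.imwrite('pics/c5.png',np.hstack([a,b]))"
```

```text
13.025 [642.2 253.  204.4] [3.092 0.02  1.755] [-0.2 -0.5  0.4] 93.26636415415274
13.075 [642.1 252.8 204.4] [3.092 0.02  1.755] [1.1 0.7 0.6] 92.57475455461098
```

View pics/c5.png

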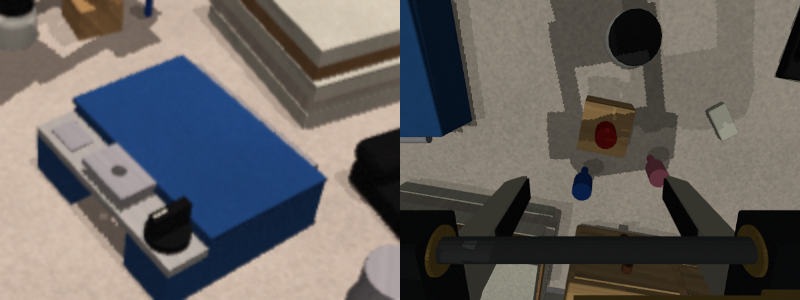

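```bash
python3 - <<'E'
from h import *
c=np.load("pics/w4.npy",allow_pickle=True); im=cv2.imread("pics/w4.png").astype(int)
m=((im[...,2]>70)&(im[...,2]>3*im[...,1])&(im[...,2]>3*im[...,0])).astype(np.uint8)
n,l,st,ce=cv2.connectedComponentsWithStats(m)
for i in range(1,n):
    if st[i,4]>100: print(st[i],ce[i],onz(c,ce[i],67))
# tongue hole from side view, ajar height
s=np.load("pics/s4.npy",allow_pickle=True); p=(280+119*.5,200+170*.5); print("lid hole",onz(s,p,86))
E
```

```text
lid hole [523.10223787 -80.55851123  86.        ]
```

```bash
python3 - <<'E'
from h import *
c=np.load("pics/w4.npy",allow_pickle=True); im=cv2.imread("pics/w4.png").astype(int)
print(im[213,328])
m=((im[...,2]>50)&(im[...,2]>2*im[...,1])&(im[...,2]>2*im[...,0])).astype(np.uint8)
n,l,st,ce=cv2.connectedComponentsWithStats(m)
for i in range(1,n):
    if st[i,4]>100: print(st[i],ce[i],onz(c,ce[i],67))
for P in([643.3,261.4,82],[643.3,261.4,48]): print(proj(c,P))
E
```

```text
[ 5  8 57]
[312 204  35  34 915] [328.99234973 221.12568306] [646.80140996 262.57680329  67.        ]
[[328.62045989 222.7086904 ]]
[[328.06765798 209.34616037]]
```

>>> {"op": "move_arm", "data": {"rows": [[[1,8.5,-30,0],[0,0,-40,0],[0,0,-40,0],[0,0,-30,0],[0,0,0,0]]]}}

```text
time_s: 13.75
tool_pos: [643.8, 255.0, 63.6]
orientation: [3.088, 0.02, 1.748]
contact_force: [0.3, -0.1, 0.2]
gripper_width: 92.9
```

>>> {"op": "move_arm", "data": {"rows": [[[0,6.5,-8,0],[0,0,0,0]]]}}

```text
time_s: 14.0
tool_pos: [644.9, 261.4, 58.2]
orientation: [3.085, 0.019, 1.746]
contact_force: [-1.1, 0.3, -0.7]
gripper_width: 92.9
```

```bash
python3 look.py wrist w5; python3 - <<'E'
from h import *
c=np.load("pics/w5.npy",allow_pickle=True); im=cv2.imread("pics/w5.png").astype(int)
m=((im[...,2]>40)&(im[...,2]>2*im[...,1])&(im[...,2]>2*im[...,0])).astype(np.uint8)
n,l,st,ce=cv2.connectedComponentsWithStats(m)
for i in range(1,n):
    if st[i,4]>300: print(st[i],ce[i])
for P in([643.3,261.4,82],[643.3,261.4,48]): print(proj(c,P))
cv2.imwrite("pics/c6.png",im[150:480])
E
```

```text
14.0 [644.9 261.4  58.2] [3.085 0.019 1.746] [-1.1  0.3 -0.7] 92.91695307327242
[ 281  264   67   93 4965] [314.40543807 311.46767372]
[[312.95980937 331.23226386]]
[[314.55685717 289.5276227 ]][ WARN:0@0.255] global loadsave.cpp:1063 imwrite_ Unsupported depth image for selected encoder is fallbacked to CV_8U.
```

View pics/c6.png

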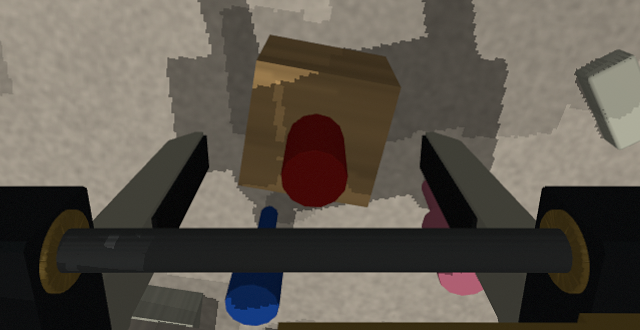

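>>> {"op": "move_arm", "data": {"rows": [[[-1.5,0,-5,0],[0,0,0,0],[0,0,0,0],[0,0,0,0],[0,0,0,0],[0,0,0,0],[0,0,0,0],[0,0,0,0]]], "grip": 0, "squeeze": 45}}

```text
time_s: 15.05
tool_pos: [644.4, 261.7, 55.7]
orientation: [3.081, 0.019, 1.746]
contact_force: [-0.5, -0.8, 0.4]
gripper_width: 25.4
```

>>> {"op": "move_arm", "data": {"rows": [[[0,0,25,0],[0,0,45,0],[0,0,40,0],[0,0,5,0],[-17.5,-49,0,0],[-17.5,-49,0,0],[-17.5,-49,0,0],[-17.5,-49,0,0],[-17.5,-49,0,0],[-17.5,-49,0,0],[-17.5,-46,0,0],[0,0,0,0],[0,0,0,0]]]}}

```text
time_s: 16.68
tool_pos: [513.3, -87.5, 163.7]
orientation: [3.092, 0.018, 1.747]
contact_force: [0.4, 1.0, -0.6]
gripper_width: 25.0
```

```bash
python3 look.py wrist w6; python3 look.py side s6;python3 look.py scene f6; python3 - <<'E'
import cv2,numpy as np
a=cv2.imread("pics/w6.png")[100:400,180:460]; b=cv2.imread("pics/s6.png")[220:340,290:390]
cv2.imwrite("pics/c7.png",np.hstack([cv2.resize(a,(420,450)),cv2.resize(b,(375,450))]))
E
```

```text
16.675 [513.3 -87.5 163.7] [3.092 0.018 1.747] [ 0.4  1.  -0.6] 25.02701720165257
16.725 [513.3 -87.3 163.7] [3.092 0.018 1.748] [-0.5 -0.5  0.1] 25.564677015440907
16.775 [513.5 -87.  163.8] [3.092 0.018 1.749] [ 0.9 -0.4 -0.5] 25.268017603209625
```

View pics/c7.png

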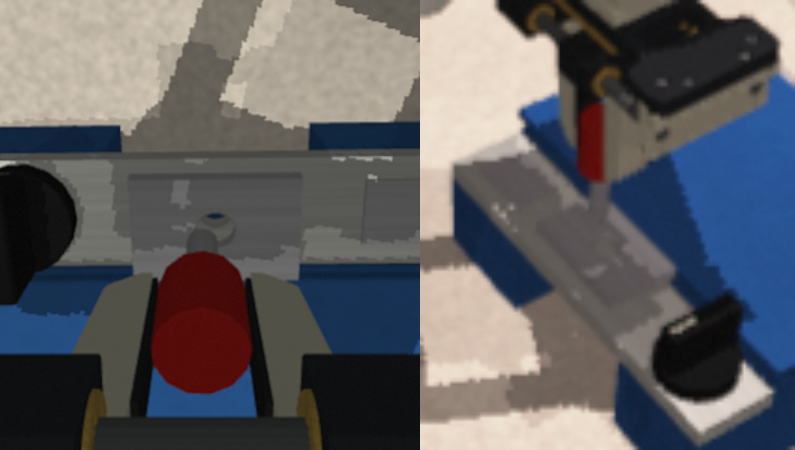

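```bash
python3 - <<'E'
from h import *
a=cv2.imread("pics/w6.png")[210:300,270:370]; b=cv2.imread("pics/s6.png")[245:295,310:360]
cv2.imwrite("pics/c8.png",np.hstack([cv2.resize(a,(500,450),interpolation=2),cv2.resize(b,(300,300),interpolation=2)[:450]]) if 0 else np.hstack([cv2.resize(a,(500,450),interpolation=2),cv2.copyMakeBorder(cv2.resize(b,(300,300),interpolation=2),0,150,0,0,0)]))
E
```

```text
(no output)
```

View pics/c8.png

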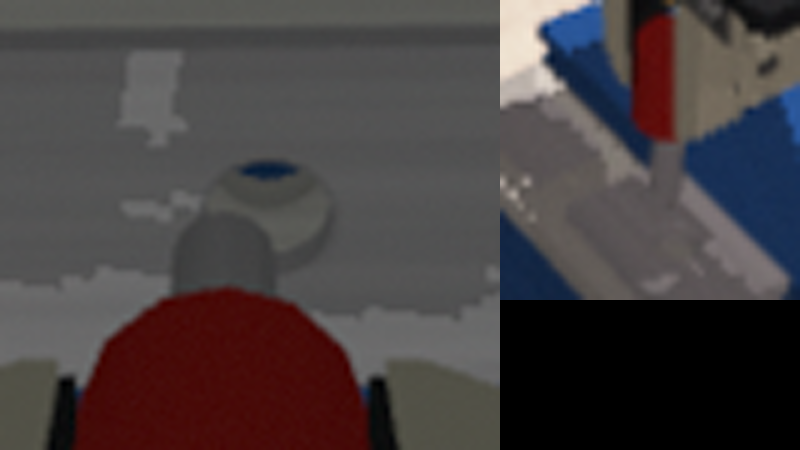

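```bash
python3 - <<'E'
from h import *
w=np.load("pics/w6.npy",allow_pickle=True); s=np.load("pics/s6.npy",allow_pickle=True)
h=onz(w,(324,253.2),86.2); print("lid hole",h, "side", onz(s,(342.2,0),86)[:0])
for z in (116,118,120): print("tip",z,onz(w,(314.8,258),z),onz(s,(337.3,279.2),z))
t=onz(w,(314.7,330),190); print("top",t)
# model check
ang=np.linspace(0,2*np.pi,40)
def ring(c0,r,z): return np.c_[c0[0]+r*np.cos(ang),c0[1]+r*np.sin(ang),0*ang+z]
for c0 in [onz(w,(314.8,258),118)]:
    for r,z in((3.5,118),(5.5,122),(13,156)):
        q=(proj(w,ring(c0,r,z))-[270,210])*5; print(z,"wrist crop",q.min(0).round(),q.max(0).round())
        q=(proj(s,ring(c0,r,z))-[310,245])*6; print(z,"side crop",(q.min(0)+[500,0]).round(),(q.max(0)+[500,0]).round())
E
```

```text
lid hole [520.20032467 -81.1833953   86.2       ] side []
tip 116 [511.86377104 -87.96537099 116.        ] [512.4052324  -89.36010889 116.        ]
tip 118 [511.02147652 -88.08305669 118.        ] [511.50787116 -91.08341983 118.        ]
tip 120 [510.17918199 -88.2007424  120.        ] [510.61050993 -92.80673077 120.        ]
top [509.53933141 -87.19321291 190.        ]
118 wrist crop [192. 210.] [256. 270.]
118 side crop [648. 192.] [669. 207.]
122 wrist crop [172. 207.] [275. 302.]
122 side crop [643. 180.] [676. 203.]
156 wrist crop [ 74. 273.] [361. 530.]
156 side crop [625.  92.] [703. 147.]
```

>>> {"op": "move_arm", "data": {"rows": [[[9,6.2,0,0],[0,0,-12,0],[0,0,0,0]]]}}

```text
time_s: 17.2
tool_pos: [523.8, -78.4, 150.5]
orientation: [3.092, 0.018, 1.752]
contact_force: [-0.3, 0.1, -0.8]
gripper_width: 24.7
```

>>> {"op": "move_arm", "data": {"rows": [[[-1.5,-2.7,-6,0],[0,0,0,0],[0,0,0,0]]]}}

```text
time_s: 17.58
tool_pos: [522.1, -81.3, 143.9]
orientation: [3.093, 0.018, 1.752]
contact_force: [-0.5, 0.5, -0.5]
gripper_width: 25.6
```

```bash
python3 look.py wrist w7; python3 look.py scene f7; python3 - <<'E'
from h import *
w=np.load("pics/w7.npy",allow_pickle=True); z=bot.observe()["tool_pos"][2]-45.7
print("tip z",z, "lid hole px crop",((proj(w,[520.1,-81.5,86.2])-[250,190])*5).round())
a=cv2.imread("pics/w7.png")[190:300,250:380]; cv2.imwrite("pics/c9.png",cv2.resize(a,None,fx=5,fy=5,interpolation=2))
E
```

```text
17.575 [522.1 -81.3 143.9] [3.093 0.018 1.752] [-0.5  0.5 -0.5] 25.637674167651348
17.625 [522.  -81.3 143.8] [3.093 0.018 1.752] [-0.7 -0.3 -0.8] 25.15684304157072
tip z 98.20524537380611 lid hole px crop [[328. 302.]]
```

View pics/c9.png

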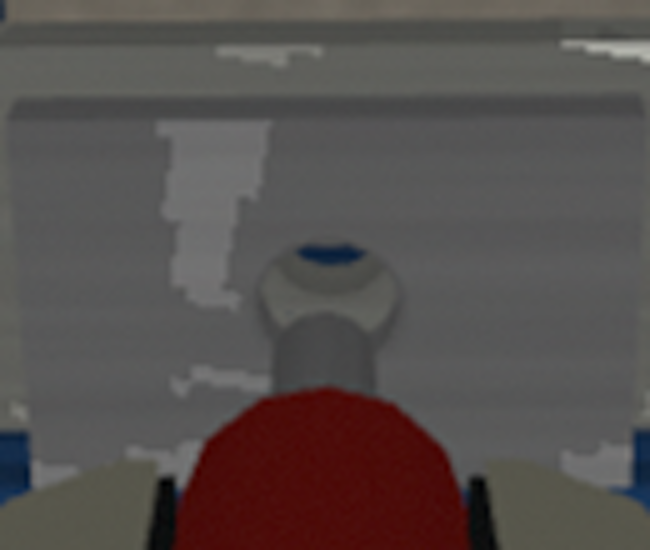

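```bash
python3 - <<'E'
from h import *
w=np.load("pics/w7.npy",allow_pickle=True)
h=onz(w,(316,251),86.2);t=onz(w,(314.8,258),98.2);print(h,t,h-t)
ang=np.linspace(0,2*np.pi,40)
q=(proj(w,np.c_[t[0]+3.5*np.cos(ang),t[1]+3.5*np.sin(ang),0*ang+98.2])-[250,190])*5;print(q.min(0),q.max(0))
q=(proj(w,np.c_[t[0]+5.5*np.cos(ang),t[1]+5.5*np.sin(ang),0*ang+102.2])-[250,190])*5;print(q.min(0),q.max(0))
q=(proj(w,np.c_[h[0]+8*np.cos(ang),h[1]+8*np.sin(ang),0*ang+86.2])-[250,190])*5;print(q.min(0),q.max(0))
q=(proj(w,np.c_[h[0]+8*np.cos(ang),h[1]+8*np.sin(ang),0*ang+67])-[250,190])*5;print(q.min(0),q.max(0))
E
```

```text
[520.46424634 -81.18628898  86.2       ] [519.78372567 -81.80879154  98.2       ] [  0.68052068   0.62250257 -12.        ]
[291.58325492 309.92896024] [356.48117279 369.78954145]
[271.5890191  306.66686401] [375.32348991 402.09512449]
[259.52471607 238.82366179] [400.64721575 369.75984361]
[266.61046639 183.92011198] [397.69772755 306.79076172]
```

>>> {"op": "move_arm", "data": {"rows": [[[0.5,0.3,-8,0],[0,0,-8,0],[0,0,-8,0],[0,0,0,0]]], "squeeze": 60}}

```text
time_s: 18.18
tool_pos: [522.4, -80.9, 117.8]
orientation: [3.093, 0.017, 1.752]
contact_force: [0.3, 0.1, -1.8]
gripper_width: 25.0
```

>>> {"op": "move_arm", "data": {"rows": [[[0,-0.3,-6,0],[0,0,-6,0],[0,0,-6,0],[0,0,0,0]]]}}

```text
time_s: 18.68
tool_pos: [522.4, -81.2, 98.6]
orientation: [3.093, 0.018, 1.752]
contact_force: [0.1, -0.6, -1.0]
gripper_width: 24.5
```

>>> {"op": "move_arm", "data": {"rows": [[[0,0,-4,0],[0,0,-3,0],[0,0,0,0]]]}}

```text
time_s: 19.05
tool_pos: [522.7, -81.3, 91.9]
orientation: [3.092, 0.018, 1.752]
contact_force: [-1.1, -0.1, 1.9]
gripper_width: 24.7
```

>>> {"op": "move_arm", "data": {"rows": [[[0,0,-2,0],[0,0,-2,0],[0,0,-1,0],[0,0,0,0]]]}}

```text
time_s: 19.55
tool_pos: [522.9, -81.4, 87.3]
orientation: [3.092, 0.018, 1.752]
contact_force: [-1.7, -0.2, 3.5]
gripper_width: 25.2
```

>>> {"op": "move_arm", "data": {"rows": [[[0,0,-1,0],[0,0,-1,0],[0,0,0,0]]]}}

```text
time_s: 19.92
tool_pos: [523.1, -81.4, 85.6]
orientation: [3.091, 0.018, 1.752]
contact_force: [-2.7, 0.3, 4.3]
gripper_width: 25.2
```

>>> {"op": "move_arm", "data": {"rows": [[[0,0,-1,0],[0,0,-0.5,0],[0,0,0,0]]]}}

```text
time_s: 20.3
tool_pos: [523.6, -81.5, 85.6]
orientation: [3.09, 0.019, 1.752]
contact_force: [-1.1, -0.0, 4.4]
gripper_width: 24.9
```

>>> {"op": "move_arm", "data": {"rows": [[[-0.5,0,-2,0],[0,0,-2,0],[0,0,0,0],[0,0,0,0]]]}}

```text
time_s: 20.8
tool_pos: [524.1, -81.6, 85.6]
orientation: [3.086, 0.02, 1.752]
contact_force: [-2.1, -0.4, 1.8]
gripper_width: 25.2
```

>>> {"op": "move_arm", "data": {"rows": [[[-1.5,0,-2,0]]]}}

```text
time_s: 20.92
tool_pos: [523.8, -81.7, 85.1]
orientation: [3.083, 0.021, 1.752]
contact_force: [2.3, 1.6, 22.6]
gripper_width: 25.1
```

```bash
python3 look.py wrist w8; python3 look.py side s8; python3 look.py scene f8; python3 - <<'E'
from h import *
a=cv2.imread("pics/w8.png")[150:400,190:440]; b=cv2.imread("pics/s8.png")[230:350,290:410]
cv2.imwrite("pics/c10.png",np.hstack([cv2.resize(a,(400,400)),cv2.resize(b,(400,400),interpolation=2)]))
E
```

```text
20.925 [523.8 -81.7  85.1] [3.083 0.021 1.752] [ 2.3  1.6 22.6] 25.109938158149674
20.975 [523.9 -81.7  85.2] [3.082 0.021 1.752] [ 1.2  1.4 14.8] 25.27350501081107
21.025 [523.8 -81.7  85.2] [3.083 0.021 1.752] [ 2.1  0.8 15.7] 25.38147459306828
```

```bash
python3 - <<'E'
from h import *
for f in("w6","w7","w8"):
    im=cv2.imread(f"pics/{f}.png").astype(int)
    m=((im[...,2]>40)&(im[...,2]>2*im[...,1])&(im[...,2]>2*im[...,0])).astype(np.uint8)
    n,l,st,ce=cv2.connectedComponentsWithStats(m); i=1+st[1:,4].argmax(); print(f,st[i],ce[i].round(1))
# head in the side and scene pictures: predicted seated outline vs red blob; pin standing at the hole
ang=np.linspace(0,2*np.pi,40)
for n in("side","scene"):
    c=cam(n); im=cv2.imread(f"pics/{n[0] if n=='side' else 'f'}8.png").astype(int)
    m=((im[...,2]>60)&(im[...,2]>2.5*im[...,1])&(im[...,2]>2.5*im[...,0])).astype(np.uint8)
    P=np.vstack([np.c_[520.2+13*np.cos(ang),-82+13*np.sin(ang),0*ang+z] for z in(78,112)]); q=proj(c,P); lo,hi=q.min(0),q.max(0)
    a=lo.astype(int)-15;b=hi.astype(int)+15; ys,xs=np.nonzero(m[a[1]:b[1],a[0]:b[0]]); print(n,lo.round(1),hi.round(1),"seen",(xs.min()+a[0],ys.min()+a[1],xs.max()+a[0],ys.max()+a[1]) if len(xs) else None)
# lid corner check in scene/side: front edge corners predicted for 0 and 0.044
for k in range(6): eyes.get_image("side")
s=bot.observe(); print(s["time_s"],s["tool_pos"].round(1),s["contact_force"].round(1),s["moment"].round(2))
E
```

```text
w6 [ 281  268   67   94 5147] [313.9 316. ]
w7 [ 281  268   67   94 5157] [313.9 316. ]
w8 [ 281  268   67   95 5160] [313.8 316.2]
side [332.2 272.7] [345.5 293.1] seen (np.int64(334), np.int64(274), np.int64(339), np.int64(291))
scene [259.1 233.5] [271.7 253.2] seen (np.int64(262), np.int64(236), np.int64(270), np.int64(252))
21.375 [523.9 -81.7  85.2] [ 1.4  0.5 14.7] [ 0.41 -0.33 -0.  ]
```

```bash
python3 -c "
from bench import ticket; print(ticket.hand_in())"
```

```text
the job is handed in; nothing more can be done
None
```

I carried out the whole sequence and handed the job in at about 21.4 s, well under the 72 s limit. The arm is still gripping the pin and pressing it down; the hand-in gave no verdict.

1. **Knob:** I twisted it clockwise until the torque jumped from 0.20 to 0.71 N m, which means it was against its stop. I then let go, and the wrist picture showed it back at rest.
2. **Lid:** I folded it down onto its plunger, and the side picture showed it resting there.
3. **Pin:** I took the red pin from its block and pushed it through the tongue and the ledge. The shoulder then met a hard stop at an estimated height of about 77.5 mm; 78 mm is fully seated.

**Last checks:**
- The downward push held steady at 15 N with a 60 N grip setting.
- The pin had not slipped in the fingers; its head appears in the same place in all three wrist pictures.
- The red head seen from the side and scene cameras matches the seated outline to within about 3 px, except where the finger partly hides it in the side view.
- The tool is tilted about 0.06 rad, under the 0.15 allowed for the pin.

**Not confirmed:** My last combined picture was refused because the limit of 12 had been reached. The final lid angle and the knob's final position were therefore not checked by eye. The shut lid is inferred from the stop height and the force. I saw no contact with the other things on the desk, but I did not measure them at the end.

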